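# Sort the vise soft jaws in the sloped tote

## Task

Sort the aluminium vise soft jaws in the sloped tote so that each stands in the compartment matching its length: the shortest jaw was left in the longest compartment by mistake, so move it to its own, then put the long jaw from the bench in the compartment it has freed; the medium jaw is already right and stays in its place. Lower each jaw in gently, without dropping it, until it stands fully down on the compartment's floor, and let go; leave the other things on the bench where they are.

Things in the scene. Friction and masses are not known exactly. Their poses are not given: they have to be found in the camera images.
- jaw_short_center (a point): centre of the short soft jaw: a loose plain aluminium bar 80 mm long (its x) x 24 mm thick (its y) x 60 mm high (its z, up out of its pocket); the same either way round about z. It starts in the wrong place: standing at the lower end of the long compartment, tilted with the tote.
- jaw_medium_center (a point): centre of the medium soft jaw: a loose plain aluminium bar 110 mm long (its x) x 24 mm thick (its y) x 60 mm high (its z, up out of its pocket); the same either way round about z. It starts, and must stay, in its own compartment.
- jaw_long_center (a point): centre of the long soft jaw: a loose plain aluminium bar 140 mm long (its x) x 24 mm thick (its y) x 60 mm high (its z, up out of its pocket); the same either way round about z. It starts standing upright on the table on its long narrow edge.
- pocket_short_floor (a point): centre of the floor of the short jaw's compartment in the tote: a rectangular pocket 90 mm long (x, rising away from the robot) x 31 mm wide (y), 22 mm deep, open along z, which leans 25 degrees from vertical towards the robot. A seated jaw stands flat on this floor with its centre 30 mm out along z, its upper 38 mm standing out of the pocket.
- pocket_medium_floor (a point): centre of the floor of the medium jaw's compartment in the tote: a rectangular pocket 120 mm long (x, rising away from the robot) x 31 mm wide (y), 22 mm deep, open along z, which leans 25 degrees from vertical towards the robot. A seated jaw stands flat on this floor with its centre 30 mm out along z, its upper 38 mm standing out of the pocket.
- pocket_long_floor (a point): centre of the floor of the long jaw's compartment in the tote: a rectangular pocket 150 mm long (x, rising away from the robot) x 31 mm wide (y), 22 mm deep, open along z, which leans 25 degrees from vertical towards the robot. A seated jaw stands flat on this floor with its centre 30 mm out along z, its upper 38 mm standing out of the pocket.
- tote: fixed grey sheet-metal tote on legs, its tray (292 mm wide along y, 186 mm along the slope) tilted 25 degrees so that it faces up and towards the robot; origin on the table under the tray's centre. Three pale wooden inserts 92 mm apart along y, flush with each other, hold one pocket each; which is left, middle or right varies. The inserts' upper face stands 173 mm above the table at the middle (up the slope to 204 mm), and the tray's rim 4 mm beyond that.
- bushing: bystander: steel guide bushing, a ring 60 mm across and 45 mm high; origin at the centre of its underside
- steel_block: bystander: bare steel block, 60 x 60 x 45 mm high; origin at the centre of its underside
- flange: bystander: flat steel disc, 84 mm across, 22 mm high; origin at the centre of its underside
- wrench: bystander: steel wrench lying flat, 190 mm long
- hammer: bystander: hammer lying down, 280 mm long
- oiler: bystander: white plastic oil bottle with black cap, 60 mm across, 150 mm high; origin at the centre of its underside
Mind the look-alikes: they are no part of the job. What is shaped like the part that bears jaw_short_center but brown, orange or purple is not meant.

How it is judged (in metres and radians):
At the end, for the whole second after the job is handed in: Each jaw stands in the compartment of its own length, flat on the floor (centre 26 to 34 mm out from the floor, within 10 mm along and 8 mm across of the middle, upright in its pocket within 0.12 rad), released and at rest (z of jaw_short_center in the frame of pocket_short_floor between 0.026 and 0.034 m and x of jaw_short_center in the frame of pocket_short_floor between -0.01 and 0.01 m and y of jaw_short_center in the frame of pocket_short_floor between -0.008 and 0.008 m and angle between the z axis of jaw_short_center and the z axis of pocket_short_floor, either way round below 0.12 rad and angle between the x axis of jaw_short_center and the x axis of pocket_short_floor, either way round below 0.2 rad and linear speed of each of jaw_short, jaw_medium, jaw_long below 0.02 m/s and z of jaw_medium_center in the frame of pocket_medium_floor between 0.026 and 0.034 m and x of jaw_medium_center in the frame of pocket_medium_floor between -0.01 and 0.01 m and y of jaw_medium_center in the frame of pocket_medium_floor between -0.008 and 0.008 m and angle between the z axis of jaw_medium_center and the z axis of pocket_medium_floor, either way round below 0.12 rad and angle between the x axis of jaw_medium_center and the x axis of pocket_medium_floor, either way round below 0.2 rad and z of jaw_long_center in the frame of pocket_long_floor between 0.026 and 0.034 m and x of jaw_long_center in the frame of pocket_long_floor between -0.01 and 0.01 m and y of jaw_long_center in the frame of pocket_long_floor between -0.008 and 0.008 m and angle between the z axis of jaw_long_center and the z axis of pocket_long_floor, either way round below 0.12 rad and angle between the x axis of jaw_long_center and the x axis of pocket_long_floor, either way round below 0.2 rad); the robot touches nothing.
It fails at once if a bystander (bushing, steel block, flange, wrench, hammer or oil bottle) moved more than 30 mm (distance of any of bushing, steel_block, flange, wrench, hammer, oiler from where it was at the start of the episode above 0.03 m).
It fails at once if a jaw dropped: moving faster than 0.6 m/s out of the gripper (a fall of about 20 mm) ((linear speed of jaw_short above 0.6 m/s and contact force between the fingers and jaw_short below 0.05 N) or (linear speed of jaw_medium above 0.6 m/s and contact force between the fingers and jaw_medium below 0.05 N) or (linear speed of jaw_long above 0.6 m/s and contact force between the fingers and jaw_long below 0.05 N)).
It also fails if it takes over 58 s, if anything falls off the work surface, if the arm or the gripper's body presses on something with over 40 N, if the wrist force passes 120 N, or if a joint passes its speed limit or range.

## Robot

A 6-joint arm with a two-finger parallel gripper is mounted at the origin on the work surface. World frame = base frame: x ahead of the robot, y to its left, z up, the work surface at z = 0. Lengths are in mm, angles in rad, forces in N, time in s.
With the tool pointing down it reaches from about 275 to 875 mm from the base axis. Payload 12.5 kg.
Tool frame: the origin (TCP) lies at the centre of the arm's flange, where the gripper is bolted on; the fingertips stand 173 mm ahead of it and the grasp point (between the pads) lies 155 mm ahead of it; z points along the fingers, y is the line along which they close (so a half turn about z gives the same grasp; the last joint's range is limited). The gripper opens to 85 mm and grips with 20 to 120 N. Pads are 22 mm wide; open, the fingers measure 114 mm over their backs; the gripper's body (76 mm by 85 mm) begins 54 mm behind the grasp point. The pads swing forward as they close: fully open they stand 13 mm farther back than shut.
Start: joints at [-1.424, 0.351, 1.652, -0, 1.139, -0.085], TCP at [126.372, -535.272, 404.69] pointing down, gripper open.
Joint ranges: [-2.75, 2.75], [-0.79, 2.1], [0.01, 2.65], [-1.57, 4.71], [0.07, 3.14], [-2.87, 2.87]. Speed limits (rad/s): [2.22, 2.22, 2.79, 3.14, 3.14, 3.14].

## Interface

Orientations are given as a 3x3 rotation matrix whose columns are the frame's x, y, z axes.
In Python, from bench import env gives the robot as it stands.
- The arm moves only by the shell command python3 -m inch 'ROWS' [OPENING]. ROWS is JSON, a list of rows, each a list of 2 entries, a list of its own where there are three numbers: the shift along the world's x, y, z each as a share of 0.2 m, from -1 to 1, then the turn, a rotation vector about the world's x, y, z each as a share of 2 pi rad, from -1 to 1. A call has 1 to 5 rows; each row is the pose to reach, as a shift and turn from the pose commanded when the call began, turning the shorter way round; what a row does not reach only later rows make up. A row lasts 1/12 s, in which the tool goes at most 41.7 mm and 7.16 degrees, less where a joint would pass 70% of its speed; a pose out of reach is approached as far as the arm can. A call with a number of a shift or a turn outside -1 to 1 is refused whole. A call with a gripper value outside its range is refused whole. OPENING is the closure, from 0 (fully open) to 1 (shut), set as the call begins (- or left out, the last holds). The fingers move at their own pace and stop on an object; the grip force is fixed at half the most. Time passes only in rows, so rows that repeat a pose let the fingers close. It gives the time, the measured TCP pose, the force, the opening and the grip force at its end, in the units of the state.
- env.get_state(): the state, without advancing time (a new reading comes with each control period).
- env.grab_frame(name): name is "side" or "top" or "wrist"; returns the picture (400x640x3 uint8, red, green, blue); there is no depth.
- env.get_calibration(name): a dict with "camera_matrix" (3x3 intrinsics, pixels), "k1" (the pictures are not rectified: a ray, as slopes to the right and down, at radius r is drawn at 1 + k1 r^2 times it, then the intrinsics apply), "xyz" and "attitude" of the camera in the world; the wrist camera has in their place "mount" (4x4, takes a point from camera to tool coordinates, whose origin is the TCP and whose axes are the flange's). Camera axes: x right, y up, looking along -z (the intrinsics and any distortion apply to the point x, -y, -z); pixel columns grow to the right and rows downward; lengths in mm; the calibration is good to about 2 mm. A picture is of the moment at which its call begins: read the wrist's pose just before it. get_calibration takes no time and is no camera call.
- env.finish_job(): hands the job in; it is judged then, once.
The state is a dict: "time": time; "joint_pos": joint angles; "qvel": joint speeds; "joint_efforts": joint torques, N m; "tcp_pos": TCP position; "tool_rot": TCP orientation; "contact_force": force on the tool from outside, world axes, zero at the start; "moment": the same for the moment, N m; "width": finger opening in mm; "grip_force": force on a finger pad.
Only numpy, scipy, OpenCV 4.12 (cv2) and the standard library are available. Lean on these libraries where they do the work, as an engineer would, in place of code of your own. Each camera call takes 0.05 s, during which the arm holds its last target. There are 200 camera calls.

## Working session

There is one attempt and no reset: what is moved stays moved. The work goes in short steps, Python scripts to look and compute and a shell command to move; the robot and the scene stay as the last step left them, time stands still between calls to the robot, and variables do not carry over. Pictures are saved under pics/ and viewed, at most 10 in all, crops included, and the job is handed in when it is done.

```bash
ls; mkdir -p pics
python3 - <<'E'
from bench import env
import cv2,numpy as np
np.set_printoptions(precision=4,suppress=True)
for n in ["top","side","wrist"]:
    print(n,env.get_calibration(n))
a=[env.grab_frame(n) for n in ("top","side")]
for n,i in zip(("top","side"),a): cv2.imwrite(f"pics/{n}0.png",i[:,:,::-1])
s=env.get_state();print(s)
E
```

```text
pics
top {'camera_matrix': array([[439.5557,   0.    , 317.7931],
       [  0.    , 439.5557, 200.7675],
       [  0.    ,   0.    ,   1.    ]]), 'k1': -0.06873068050056753, 'xyz': array([ 358.6815,   79.7959, 1347.3317]), 'attitude': array([[ 0.0289,  0.9822, -0.1856],
       [-0.9996,  0.0294, -0.    ],
       [ 0.0054,  0.1856,  0.9826]])}
side {'camera_matrix': array([[491.8913,   0.    , 325.2801],
       [  0.    , 491.8913, 198.5037],
       [  0.    ,   0.    ,   1.    ]]), 'k1': -0.052803811517283715, 'xyz': array([ -18.4169,  816.3838, 1135.865 ]), 'attitude': array([[-0.7727,  0.4645, -0.4328],
       [-0.6347, -0.5544,  0.5382],
       [ 0.0101,  0.6906,  0.7232]])}
wrist {'camera_matrix': array([[313.0505,   0.    , 319.1097],
       [  0.    , 313.0505, 202.0843],
       [  0.    ,   0.    ,   1.    ]]), 'k1': -0.035370071535464974, 'mount': array([[-0.0013,  0.9494,  0.3139, 81.7715],
       [ 1.    ,  0.0015, -0.0004, -0.8429],
       [-0.0008,  0.3139, -0.9494, 30.8041],
       [ 0.    ,  0.    ,  0.    ,  1.    ]])}
{'time': 0.1, 'joint_pos': array([-1.4236,  0.3512,  1.6523, -0.    ,  1.1391, -0.0846]), 'qvel': array([ 0.0003, -0.0001,  0.0001, -0.0001,  0.0008,  0.    ]), 'joint_efforts': array([  0.0011, -50.6829, -29.1875,  -0.0001,   0.0026,  -0.    ]), 'tcp_pos': array([ 126.3404, -535.1711,  404.2329]), 'tool_rot': array([[ 0.9733,  0.2297, -0.0002],
       [ 0.2297, -0.9733,  0.001 ],
       [ 0.0001, -0.001 , -1.    ]]), 'contact_force': array([-0.025 , -0.1405,  0.0764]), 'moment': array([-0.0399, -0.0008, -0.0268]), 'grip_force': 0.0, 'width': 85.57836952952782}
```

View pics/top0.png

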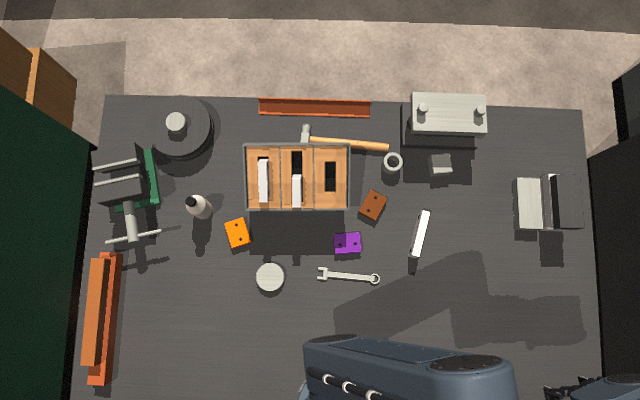

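View pics/side0.png

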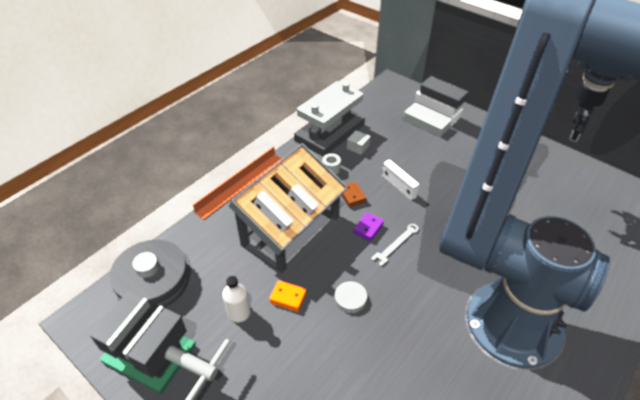

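The top view shows these candidates for the short jaw:
- White bar at (296,190), in the lower end of the middle (long) compartment. This is the short jaw.
- White bar at (263,180), left compartment. This is the medium jaw.
- White bar at (420,234), on the bench. This is the long jaw.
- Brown (373,205), orange (237,233) and purple (348,243) blocks are look-alikes.

The empty short pocket is at (330,176). I'll measure these and check them in one crop.

```bash
cat > h.py <<'E'
from bench import env
import cv2,numpy as np
np.set_printoptions(precision=3,suppress=True)
T=np.radians(25)
def cam(n,s=None):
    c=env.get_calibration(n)
    if n=="wrist":
        M=c["mount"];s=s or env.get_state();R=s["tool_rot"]
        return c,R@M[:3,:3],s["tcp_pos"]+R@M[:3,3]
    return c,c["attitude"],c["xyz"]
def rays(n,px,C=None):
    c,R,o=C or cam(n)
    px=np.asarray(px,float).reshape(-1,1,2)
    u=cv2.undistortPoints(px,c["camera_matrix"],np.array([c["k1"],0,0,0,0]),None,None,None)[:,0] if 0 else cv2.undistortPointsIter(px,c["camera_matrix"],np.array([c["k1"],0,0,0.]),None,None,(3,50,1e-9))[:,0]
    return o,np.c_[u[:,0],-u[:,1],-np.ones(len(u))]@R.T
def proj(n,P,C=None):
    c,R,o=C or cam(n)
    p=(np.asarray(P,float).reshape(-1,3)-o)@R
    u=np.c_[p[:,0]/-p[:,2],-p[:,1]/-p[:,2]];u=u*(1+c["k1"]*(u**2).sum(1,keepdims=True))
    return u@c["camera_matrix"][:2,:2].T+c["camera_matrix"][:2,2]
def onplane(n,px,p0,nn,C=None):
    o,d=rays(n,px,C); return o+d*(((p0-o)@nn)/(d@nn))[:,None]
def toteR(yaw):
    c,s=np.cos(yaw),np.sin(yaw)
    return np.array([[c,-s,0],[s,c,0],[0,0,1]])@np.array([[np.cos(T),0,-np.sin(T)],[0,1,0],[np.sin(T),0,np.cos(T)]])
def big(m,x0,y0,x1,y1):
    z=np.zeros_like(m,np.uint8);z[y0:y1,x0:x1]=m[y0:y1,x0:x1]
    k=cv2.findContours(z,cv2.RETR_EXTERNAL,cv2.CHAIN_APPROX_NONE)[0]
    return max(k,key=cv2.contourArea)[:,0].astype(float)
E
python3 - <<'E'
from h import *
im=cv2.imread("pics/top0.png")[:,:,::-1].astype(int)
hsv=cv2.cvtColor(im.astype(np.uint8),cv2.COLOR_RGB2HSV)
sat,val=hsv[...,1].astype(int),hsv[...,2].astype(int)
wood=(sat>70)&(val>110); white=(sat<45)&(val>190); dark=val<60
def rect(P2):
    (c,(w,h),a)=cv2.minAreaRect(P2.astype(np.float32));
    if w<h: w,h,a=h,w,a+90
    a=(a+90)%180-90
    return np.array(c),w,h,a
kw=cv2.convexHull(big(wood,240,135,355,215).astype(np.float32))[:,0]
cen=np.array([700.,150,173]);yaw=0
for i in range(6):
    R=toteR(yaw);P=onplane("top",kw,cen,R[:,2]);q=(P-cen)@R
    c,w,h,a=rect(q[:,:2]); 
    a2=(a+45)%90-45; yaw+=np.radians(a2)
    cen=cen+R@np.array([c[0],c[1],0]); cen[2]=173
print("wood",cen,w,h,a,"yaw",yaw)
R=toteR(yaw)
for nm,m,b,off in [("pocket",dark,(320,155,342,195),0),("short",white,(288,168,304,210),38),("med",white,(254,150,273,205),38)]:
    k=big(m,*b); q=(onplane("top",k,cen+off*R[:,2],R[:,2])-cen)@R
    print(nm,rect(q[:,:2]),k.min(0),k.max(0))
k=big(white,405,200,440,265)
P=onplane("top",k,np.array([0,0,60.]),np.array([0,0,1.]));print("long",rect(P[:,:2]),k.min(0),k.max(0))
crop=im[130:270,225:445].astype(np.uint8)[:,:,::-1]
cv2.imwrite("pics/c0.png",cv2.resize(crop,None,fx=3.6,fy=3.6,interpolation=cv2.INTER_CUBIC))
E
```

```text
wood [643.681 187.328 173.   ] 179.7970733642578 176.27113342285156 -89.99999504219159 yaw 0.029987274981416685
pocket (array([   2.621, -137.908]), 78.38846588134766, 24.9190731048584, 0.2994603216648102) [325. 162.] [334. 190.]
short (array([-29.553, -47.001]), 85.42094421386719, 21.628490447998047, -0.502593994140625) [292. 175.] [300. 206.]
med (array([-1.082, 41.959]), 114.79654693603516, 24.059236526489258, -1.5222015380859375) [258. 159.] [267. 201.]
long (array([ 514.595, -226.971]), 139.4011993408203, 23.685680389404297, -14.586883544921875) [412. 210.] [429. 256.]
```

View pics/c0.png

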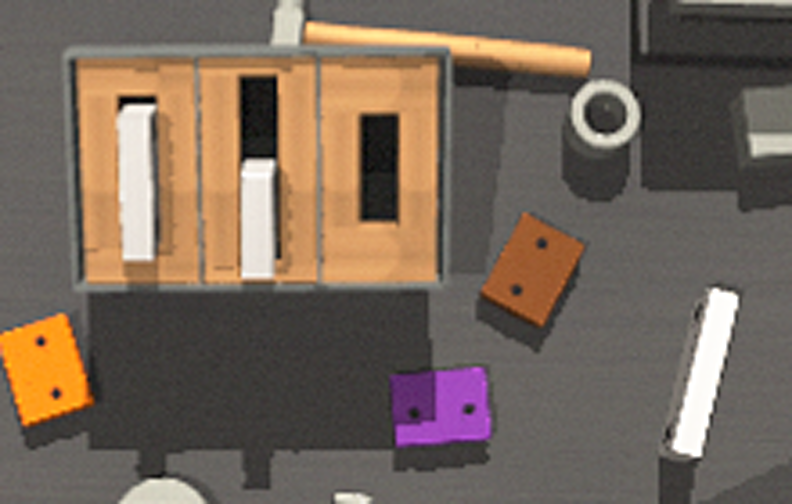

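The crop confirms it. The white bar at crop (258,218), top-view (296,190), is the short jaw, with its pocket's dark upper end still visible above it. The empty short pocket is on the right, at crop (378,168), and the medium jaw is on the left. Next I'll move to a tilted view above the tote.

```bash
cat >> h.py <<'E'
from scipy.spatial.transform import Rotation as Ro
def totegrip(yaw):
    R=toteR(yaw); return np.c_[R[:,0],-R[:,1],-R[:,2]]
def todo(pos,Rt):
    s=env.get_state()
    print("shift",(np.asarray(pos)-s["tcp_pos"])/200,"turn",np.round(Ro.from_matrix(Rt@s["tool_rot"].T).as_rotvec()/2/np.pi,5))
E
python3 -c "
from h import *
todo([504,138,480],totegrip(.03))"
```

```text
shift [1.888 3.366 0.379] turn [ 0.009 -0.069 -0.032]
```

```bash
python3 -m inch '[[[0.47,0.84,0.3],[0,0,-0.032]],[[0.47,0.84,0.3],[0,0,-0.032]],[[0.47,0.84,0.3],[0,0,-0.032]],[[0.47,0.84,0.3],[0,0,-0.032]],[[0.47,0.84,0.3],[0,0,-0.032]]]' 0.35 | tail -3
python3 -m inch '[[[0.47,0.84,0.1],[0,0,0]],[[0.47,0.84,0.1],[0,0,0]],[[0.47,0.84,0.1],[0,0,0]],[[0.47,0.84,0.1],[0,0,0]],[[0.47,0.84,0.1],[0,0,0]]]' | tail -3
python3 -m inch '[[[0.47,0.84,0],[0.002,-0.069,0]],[[0.47,0.84,0],[0.002,-0.069,0]],[[0.47,0.84,0],[0.002,-0.069,0]],[[0.47,0.84,0],[0.002,-0.069,0]],[[0.47,0.84,0],[0.002,-0.069,0]]]' | tail -3
python3 -m inch '[[[0.47,0.84,0],[0,0,0]],[[0.47,0.84,0],[0,0,0]],[[0.47,0.84,0],[0,0,0]],[[0.47,0.84,0],[0,0,0]],[[0.47,0.84,0],[0,0,0]]]' | tail -3
python3 -m inch '[[[0,0,0],[0,0,0]],[[0,0,0],[0,0,0]]]' | tail -3
python3 - <<'E'
from h import *
todo([504,138,480],totegrip(.03))
s=env.get_state();im=env.grab_frame("wrist");cv2.imwrite("pics/w1.png",im[:,:,::-1]);np.savez("w1.npz",p=s["tcp_pos"],R=s["tool_rot"])
print(s["time"])
E
```

```text
contact_force: [1.0, 0.2, 0.5]
width: 55.4
grip_force: 0.0
contact_force: [0.5, -0.0, 0.7]
width: 55.3
grip_force: 0.0
contact_force: [0.6, -2.0, 0.4]
width: 55.8
grip_force: 0.0
contact_force: [0.4, -0.6, -0.3]
width: 55.4
grip_force: 0.0
contact_force: [-0.4, 0.3, 0.1]
width: 55.5
grip_force: 0.0
shift [ 0.008  0.002 -0.019] turn [ 0.    -0.001 -0.   ]
1.9333
```

View pics/w1.png

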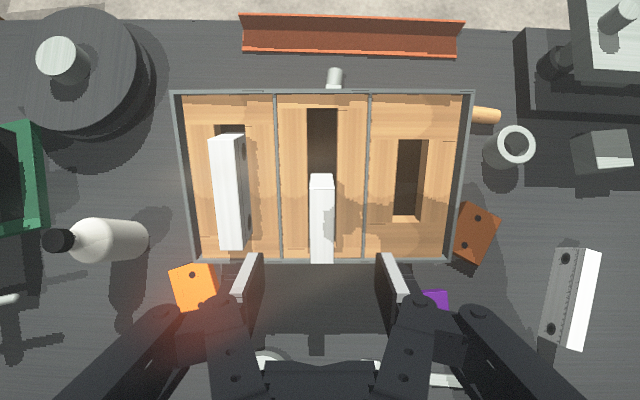

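The wrist view shows all three compartments. The medium jaw is around (228,190), the short jaw around (321,220), the empty short pocket at (410,180), and the long jaw on the bench at (572,300). The inserts span roughly (183,97) to (465,260).

```bash
cat > m.py <<'E'
from h import *
im=cv2.imread("pics/w1.png")[:,:,::-1]
d=np.load("w1.npz");C=cam("wrist",dict(tcp_pos=d["p"],tool_rot=d["R"]))
hsv=cv2.cvtColor(im,cv2.COLOR_RGB2HSV);sat,val=hsv[...,1].astype(int),hsv[...,2].astype(int);hue=hsv[...,0]
# wood outline and each insert
wood=((sat>60)&(val>90)&(hue<25)).astype(np.uint8)
def quad(k):
    h=cv2.convexHull(k.astype(np.float32)); 
    return cv2.approxPolyN(h,4,ensure_convex=True)[0].astype(float) if hasattr(cv2,"approxPolyN") else cv2.boxPoints(cv2.minAreaRect(h))
dark=((val<80)).astype(np.uint8)
q={}
q["med_ins"]=quad(big(wood,170,85,273,265)); q["short_ins"]=quad(big(wood,372,85,475,265)); q["long_ins"]=quad(big(wood,279,85,367,180))
q["pocket"]=quad(big(((sat<95)|(val<120)).astype(np.uint8)&1,385,120,440,235))
white=((sat<40)&(val>150)).astype(np.uint8)
q["short"]=quad(big(white,300,165,345,266));q["med"]=quad(big(white,200,125,260,260))
cen=np.array([643.,141,173]);R=toteR(.03)
for n,k in q.items():
    off=38 if n in("short","med") else 0
    P=onplane("wrist",k,cen+off*R[:,2],R[:,2],C)
    print(n,k.round(0).tolist(),"\n",((P-cen)@R)[:,:2])
E
python3 m.py
python3 - <<'E'
import cv2
im=cv2.imread("pics/w1.png");cv2.imwrite("pics/w1c.png",cv2.resize(im[85:270,275:475],None,fx=3.2,fy=3.2,interpolation=cv2.INTER_CUBIC))
E
```

```text
med_ins [[272.0, 94.0], [272.0, 257.0], [202.0, 259.0], [180.0, 94.0]] 
 [[ 88.571  46.087]
 [-82.829  53.812]
 [-86.374 132.463]
 [ 89.018 133.669]]
short_ins [[463.0, 94.0], [441.0, 256.0], [372.0, 258.0], [372.0, 94.0]] 
 [[  89.612 -134.679]
 [ -81.581 -134.726]
 [ -83.667  -57.332]
 [  88.782  -47.859]]
long_ins [[366.0, 94.0], [366.0, 179.0], [279.0, 179.0], [279.0, 94.0]] 
 [[ 88.749 -42.211]
 [  6.475 -46.119]
 [  6.315  42.538]
 [ 88.562  39.506]]
pocket [[428.0, 140.0], [420.0, 220.0], [393.0, 214.0], [399.0, 138.0]] 
 [[  46.171 -105.588]
 [ -38.667 -106.119]
 [ -31.474  -76.137]
 [  48.031  -76.375]]
short [[332.0, 173.0], [345.0, 263.0], [299.0, 263.0], [310.0, 173.0]] 
 [[ 21.576  -9.896]
 [-68.661 -23.389]
 [-68.718  20.883]
 [ 21.54    9.775]]
med [[243.0, 133.0], [242.0, 250.0], [219.0, 250.0], [206.0, 133.0]] 
 [[ 56.512  66.888]
 [-54.704  76.208]
 [-54.813  98.223]
 [ 56.602  98.856]]
```

View pics/w1c.png

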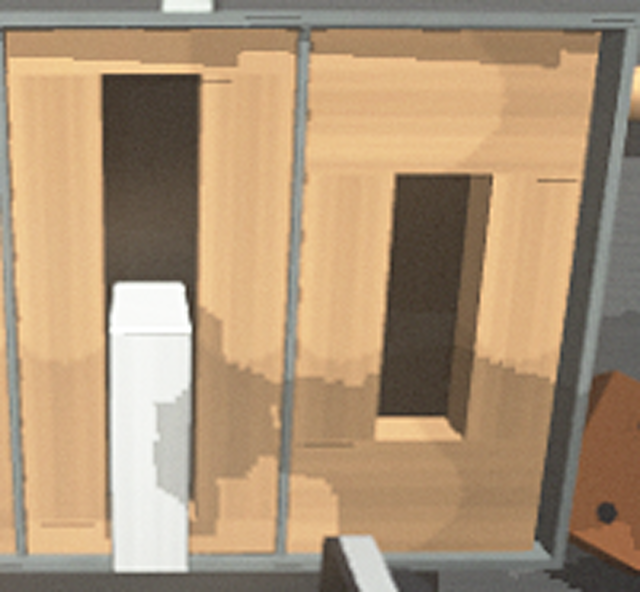

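The crop gives these corners, in crop pixels:
- **Short pocket mouth:** (396,174), (492,176), (462,439), (374,439).
- **Long pocket upper edge:** (102,73) to (203,73).
- **Short jaw top face:** (108,333), (192,333), (187,570), (113,570).

Run:
```python
from h import *
d=np.load("w1.npz");C=cam("wrist",dict(tcp_pos=d["p"],tool_rot=d["R"]))
cen=np.array([643.,141,173]);R=toteR(.03)
f=lambda L,off:((onplane("wrist",np.array(L)/3.2+[275,85]-0.35,cen+off*R[:,2],R[:,2],C)-cen)@R)[:,:2]
print("pocket",f([(396,174),(492,176),(462,439),(374,439)],0),f([(396,174),(492,176),(462,439),(374,439)],0).mean(0))
print("long",f([(102,73),(203,73)],0))
print("shortjaw",f([(108,333),(192,333),(187,570),(113,570)],38),f([(108,333),(192,333),(187,570),(113,570)],38).mean(0))
print("long jaw table", )
im=cv2.imread("pics/w1.png")[:,:,::-1];hsv=cv2.cvtColor(im,cv2.COLOR_RGB2HSV)
k=big(((hsv[...,1]<40)&(hsv[...,2]>225)).astype(np.uint8),535,235,610,365)
P=onplane("wrist",k,np.array([0,0,60.]),np.array([0,0,1.]),C);print(cv2.minAreaRect(P[:,:2].astype(np.float32)))
```

```text
pocket [[  46.953  -76.027]
 [  46.528 -105.743]
 [ -40.541 -105.364]
 [ -40.549  -75.784]] [  3.098 -90.729]
long [[ 76.38   13.774]
 [ 76.446 -16.218]]
shortjaw [[  7.028  11.38 ]
 [  7.069 -12.31 ]
 [-68.416 -12.14 ]
 [-68.446  10.531]] [-30.691  -0.635]
long jaw table
((515.2639770507812, -226.7306365966797), (23.93812370300293, 139.05931091308594), 75.47508239746094)
```

Run:
```python
from h import *
from scipy.optimize import least_squares
d=np.load("w1.npz");C=cam("wrist",dict(tcp_pos=d["p"],tool_rot=d["R"]))
M=np.array([(45,-76.5,0),(45,-107.5,0),(-45,-107.5,0),(-45,-76.5,0),(75,15.5,0),(75,-15.5,0)],float)
W=np.array([(396,174),(492,176),(462,439),(374,439),(102,73),(203,73)])/3.2+[275,85]-0.35
Tp=np.array([(360,113),(398,115),(398,221),(360,220),(240,75),(277,76)])/3.6+[225,130]-0.36
def res(p,w,t,zf=None):
    z=173+p[3]; P=np.array([p[0],p[1],z])+M@toteR(p[2]).T
    r=[]
    if w:r.append((proj("wrist",P,C)-W).ravel())
    if t:r.append((proj("top",P)-Tp).ravel()*2)
    r.append([p[3]/ (3 if zf else 100)])
    return np.concatenate(r)
for w,t,zf in [(1,0,0),(0,1,0),(1,1,0),(1,1,1)]:
    s=least_squares(res,[643,141,.03,0],args=(w,t,zf));print(w,t,zf,s.x,np.abs(s.fun).max())
print(s.fun.round(1))
```

```text
1 0 0 [647.726 139.896   0.027  -7.496] 0.34234668884221264
0 1 0 [659.182 139.671   0.048 -53.596] 2.030478418411917
1 1 0 [647.677 139.674   0.035  -8.478] 3.6574246882018997
1 1 1 [647.076 139.911   0.035  -6.375] 3.7469238198522135
[-0.4 -0.3  0.2 -0.9  0.8 -0.1  0.2  0.  -0.6  0.3 -0.3  0.2 -0.4 -0.8
  1.1 -2.   0.7  3.1 -0.5  3.7 -1.3 -1.2  0.9 -1.9 -2.1]
```

```bash
cat >> h.py <<'E'
CEN=np.array([647.,140,168]);YAW=.028
def tote(x,y,h): # grasp point at tote coords, h above face
    R=toteR(YAW); todo(CEN+R@np.array([x,y,h+155.]),totegrip(YAW))
E
python3 -c "
from h import *
tote(-35,0,75)"
```

```text
shift [ 0.08  -0.002 -0.612] turn [ 0.    -0.001 -0.001]
```

```bash
python3 -m inch '[[[0.08,0,-0.61],[0,-0.001,0]],[[0.08,0,-0.61],[0,-0.001,0]],[[0.08,0,-0.61],[0,-0.001,0]],[[0.08,0,-0.61],[0,-0.001,0]],[[0.08,0,-0.61],[0,-0.001,0]]]'|tail -3
python3 -m inch '[[[0,0,0],[0,0,0]],[[0,0,0],[0,0,0]]]'|tail -3
python3 - <<'E'
from h import *
tote(-35,0,75)
s=env.get_state();im=env.grab_frame("wrist");cv2.imwrite("pics/w2.png",im[:,:,::-1]);np.savez("w2.npz",p=s["tcp_pos"],R=s["tool_rot"])
E
```

```text
contact_force: [-0.5, -0.6, 1.4]
width: 55.3
grip_force: 0.0
contact_force: [-0.1, -1.0, 1.1]
width: 55.7
grip_force: 0.0
shift [-0.003 -0.    -0.02 ] turn [ 0.     0.001 -0.   ]
```

View pics/w2.png

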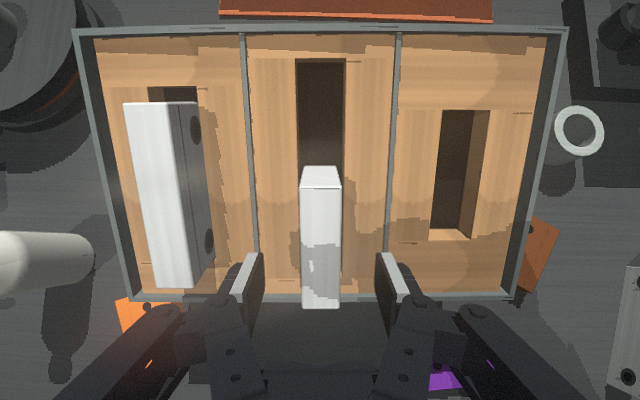

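The hover view shows the short jaw centred between the fingers. Its top face runs from (300,188)-(342,188) to (302,308)-(340,308). The short pocket is at (443,110), (490,110), (471,241), (428,241), and the long pocket's top edge is at (296,58)-(345,58). I'll refit the tote from both wrist views.

Run:
```python
from h import *
from scipy.optimize import least_squares
Cs=[]
for n in("w1","w2"):
    d=np.load(n+".npz");Cs.append(cam("wrist",dict(tcp_pos=d["p"],tool_rot=d["R"])))
M=np.array([(45,-76.5,0),(45,-107.5,0),(-45,-107.5,0),(-45,-76.5,0),(75,15.5,0),(75,-15.5,0)],float)
W=[np.array([(396,174),(492,176),(462,439),(374,439),(102,73),(203,73)])/3.2+[275,85]-0.35,
 np.array([(443,110),(490,110),(471,241),(428,241),(296,58),(345,58)],float)]
def res(p,u):
    P=np.array([p[0],p[1],173+p[3]])+M@toteR(p[2]).T
    return np.concatenate([(proj("wrist",P,Cs[i])-W[i]).ravel() for i in u])
for u in([0],[1],[0,1]):
    s=least_squares(res,[647,140,.03,-5],args=(u,));print(u,s.x,np.abs(s.fun).max())
p=s.x;R=toteR(p[2]);c=np.array([p[0],p[1],173+p[3]])
q=(onplane("wrist",[(300,188),(342,188),(340,308),(302,308)],c+38*R[:,2],R[:,2],Cs[1])-c)@R;print(q[:,:2],q.mean(0))
```

```text
[0] [647.725 139.892   0.027  -7.507] 0.3424786440575076
[1] [646.359 139.894   0.033  -5.745] 1.5060126813526153
[0, 1] [646.722 139.914   0.032  -6.055] 1.6551064259022041
[[  4.531  11.715]
 [  4.472 -11.314]
 [-73.404 -11.702]
 [-73.314  12.122]] [-34.429   0.205  38.   ]
```

```bash
sed -i 's/^CEN=.*/CEN=np.array([646.8,139.9,168]);YAW=.03/' h.py; python3 -c "
from h import *
tote(-35,0,26)"
```

```text
shift [ 0.1    0.    -0.241] turn [ 0.     0.001 -0.   ]
```

```bash
python3 -m inch '[[[0.03,0,-0.07],[0,0,0]],[[0.06,0,-0.14],[0,0.001,0]],[[0.1,0,-0.241],[0,0.001,0]],[[0.1,0,-0.241],[0,0.001,0]],[[0.1,0,-0.241],[0,0.001,0]]]'
python3 -m inch '[[[0,0,0],[0,0,0]],[[0,0,0],[0,0,0]],[[0,0,0],[0,0,0]],[[0,0,0],[0,0,0]],[[0,0,0],[0,0,0]]]' 1
python3 -m inch '[[[0,0,0],[0,0,0]],[[0,0,0],[0,0,0]],[[0,0,0],[0,0,0]],[[0,0,0],[0,0,0]]]'
python3 -c "
from h import *
tote(-35,0,26)"
```

```text
time: 3.03
tcp_pos: [538.4, 136.7, 315.3]
tool_rot: [[0.907, 0.03, 0.42], [0.028, -1.0, 0.012], [0.42, 0.001, -0.907]]
contact_force: [-0.8, -0.0, 0.6]
width: 55.6
grip_force: 0.0
time: 3.45
tcp_pos: [538.3, 136.8, 316.1]
tool_rot: [[0.906, 0.031, 0.422], [0.028, -1.0, 0.013], [0.422, 0.001, -0.907]]
contact_force: [-5.5, -0.7, 7.4]
width: 23.2
grip_force: 58.6
time: 3.78
tcp_pos: [538.3, 136.8, 316.1]
tool_rot: [[0.906, 0.031, 0.422], [0.028, -1.0, 0.013], [0.422, 0.001, -0.907]]
contact_force: [-4.7, -0.9, 7.8]
width: 22.8
grip_force: 58.6
shift [ 0.002 -0.001  0.006] turn [ 0. -0. -0.]
```

```bash
python3 -m inch '[[[-0.03,-0.001,0.065],[0,0,0]],[[-0.064,-0.002,0.136],[0,0,0]],[[-0.13,-0.004,0.273],[0,0,0]],[[-0.13,-0.004,0.273],[0,0,0]],[[-0.13,-0.004,0.273],[0,0,0]]]'
python3 -c "
from h import *
tote(-0.5,-92,86)"
```

```text
time: 4.2
tcp_pos: [512.0, 136.0, 370.5]
tool_rot: [[0.906, 0.031, 0.422], [0.028, -1.0, 0.013], [0.422, 0.0, -0.906]]
contact_force: [0.5, -0.4, -2.4]
width: 23.3
grip_force: 60.4
shift [ 0.176 -0.456  0.079] turn [ 0. -0. -0.]
```

```bash
python3 -m inch '[[[0.176,-0.456,0.079],[0,0,0]],[[0.176,-0.456,0.079],[0,0,0]],[[0.176,-0.456,0.079],[0,0,0]],[[0.176,-0.456,0.079],[0,0,0]],[[0.176,-0.456,0.079],[0,0,0]]]'|tail -3
python3 -m inch '[[[0,0,0],[0,0,0]],[[0,0,0],[0,0,0]]]'|tail -3
python3 - <<'E'
from h import *
tote(-0.5,-92,86)
s=env.get_state();im=env.grab_frame("wrist");cv2.imwrite("pics/w3.png",im[:,:,::-1]);np.savez("w3.npz",p=s["tcp_pos"],R=s["tool_rot"])
E
```

```text
contact_force: [1.1, 0.2, -2.9]
width: 23.2
grip_force: 60.3
contact_force: [-0.5, -0.1, -2.5]
width: 23.4
grip_force: 60.3
shift [ 0.    -0.003  0.01 ] turn [ 0.    -0.001 -0.   ]
```

View pics/w3.png

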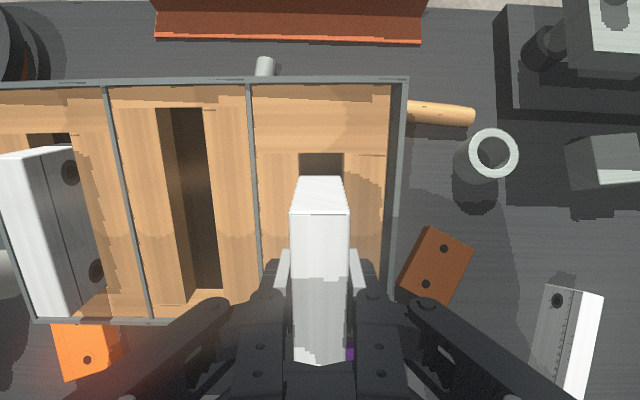

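The jaw is held straight. Its top uphill edge is at row 212, from 290 to 350, and its bottom uphill edge is at row 176, from 303 to 341. The pocket's upper edge is at row 153, from 300 to 343.

Run:
```python
from h import *
d=np.load("w3.npz");C=cam("wrist",dict(tcp_pos=d["p"],tool_rot=d["R"]));R=toteR(YAW)
g=(d["p"]+d["R"][:,2]*155-CEN)@R;print("grasp",g)
f=lambda L,off:((onplane("wrist",L,CEN+off*R[:,2],R[:,2],C)-CEN)@R)[:,:2]
print("pocket edge",f([(300,153),(343,153)],0))
print("jaw bottom up edge",f([(303,176),(341,176)],g[2]-48.))
print("jaw top up edge",f([(290,212),(350,212)],g[2]+12.))
print("long pocket",f([(157,109),(203,107),(222,288),(187,304)],0))
```

```text
grasp [ -2.018 -91.33   84.155]
pocket edge [[  44.86   -77.724]
 [  44.877 -106.337]]
jaw bottom up edge [[  37.999  -81.345]
 [  38.01  -102.715]]
jaw top up edge [[  38.655  -79.28 ]
 [  38.663 -102.073]]
long pocket [[ 73.557  13.9  ]
 [ 74.533 -16.155]
 [-59.861 -15.214]
 [-74.951  14.368]]
```

```bash
python3 -c "
from h import *
tote(-0.3,-91.8,52);tote(-0.3,-91.8,32)"
```

```text
shift [ 0.073 -0.    -0.144] turn [ 0.    -0.001 -0.   ]
shift [ 0.115  0.001 -0.235] turn [ 0.    -0.001 -0.   ]
```

```bash
python3 -m inch '[[[0.04,-0.001,-0.07],[0,0,0]],[[0.073,-0.001,-0.144],[0,-0.001,0]],[[0.073,-0.001,-0.144],[0,-0.001,0]],[[0.073,-0.001,-0.144],[0,-0.001,0]]]'|tail -3
python3 -m inch '[[[0.01,0,-0.02],[0,0,0]],[[0.02,0,-0.045],[0,0,0]],[[0.03,0.001,-0.068],[0,0,0]],[[0.042,0.001,-0.091],[0,0,0]],[[0.042,0.001,-0.091],[0,0,0]]]'|tail -3
python3 -c "
from h import *
tote(-0.3,-91.8,32)
tote(-0.3,-91.8,26)
"
```

```text
contact_force: [0.8, -0.0, -2.5]
width: 23.2
grip_force: 60.3
contact_force: [-1.0, -0.3, -2.7]
width: 23.2
grip_force: 60.4
shift [-0.002  0.005  0.002] turn [ 0.  0. -0.]
shift [ 0.011  0.006 -0.025] turn [ 0.  0. -0.]
```

```bash
python3 -m inch '[[[0.004,0.004,-0.008],[0,0,0]],[[0.007,0.004,-0.016],[0,0,0]],[[0.01,0.004,-0.022],[0,0,0]],[[0.01,0.004,-0.022],[0,0,0]]]'|tail -3
python3 -m inch '[[[0.003,0,-0.006],[0,0,0]],[[0.003,0,-0.006],[0,0,0]]]'|tail -3
python3 -c "
from h import *
s=env.get_state();print((s['tcp_pos']+s['tool_rot'][:,2]*155-CEN)@toteR(YAW))
"
```

```text
contact_force: [1.2, 0.1, -2.7]
width: 23.4
grip_force: 60.4
contact_force: [0.2, -1.0, -3.6]
width: 23.3
grip_force: 60.4
[  0.732 -92.208  26.107]
```

```bash
python3 -m inch '[[[0.0015,0,-0.004],[0,0,0]],[[0.0025,0,-0.006],[0,0,0]],[[0.0025,0,-0.006],[0,0,0]]]'|grep -E "force|tcp"
python3 -m inch '[[[0.001,0,-0.003],[0,0,0]],[[0.002,0,-0.005],[0,0,0]],[[0.002,0,-0.005],[0,0,0]]]'|grep -E "force|tcp"
python3 -c "
from h import *
s=env.get_state();print((s['tcp_pos']+s['tool_rot'][:,2]*155-CEN)@toteR(YAW))
"
```

```text
tcp_pos: [573.7, 45.5, 331.2]
contact_force: [-1.0, -1.2, -2.5]
grip_force: 61.0
tcp_pos: [573.9, 45.5, 331.1]
contact_force: [-10.8, -1.6, 10.5]
grip_force: 62.9
[  0.949 -92.267  24.858]
```

```bash
python3 -m inch '[[[0,0,0],[0,0,0]],[[0,0,0],[0,0,0]],[[0,0,0],[0,0,0]],[[0,0,0],[0,0,0]],[[0,0,0],[0,0,0]]]' 0.35|grep -E "force|width"
python3 -m inch '[[[-0.03,-0.001,0.065],[0,0,0]],[[-0.12,-0.003,0.25],[0,0,0]],[[-0.2,-0.006,0.44],[0,0,0]],[[-0.2,-0.006,0.44],[0,0,0]],[[-0.2,-0.006,0.44],[0,0,0]]]'|grep -E "force|tcp|time"
python3 - <<'E'
from h import *
s=env.get_state();im=env.grab_frame("wrist");cv2.imwrite("pics/w4.png",im[:,:,::-1]);np.savez("w4.npz",p=s["tcp_pos"],R=s["tool_rot"])
a=np.radians(90-75.475); print(s["joint_pos"])
# long jaw: long axis direction in world from two rects: -14.6deg
for ang in (-14.55,):
    x=np.array([np.cos(np.radians(ang)),np.sin(np.radians(ang)),0]);Rt=np.c_[x,[x[1],-x[0],0],[0,0,-1]]
    todo([515,-226.8,40+155+150],Rt)
E
```

```text
contact_force: [0.0, 0.1, -0.5]
width: 55.8
grip_force: 0.0
time: 7.42
tcp_pos: [533.8, 44.3, 420.4]
contact_force: [0.3, 0.2, -0.8]
grip_force: 0.0
[-0.007  0.246  1.779  0.024  0.673  1.518]
shift [-0.095 -1.356 -0.368] turn [ 0.008  0.07  -0.045]
```

View pics/w4.png

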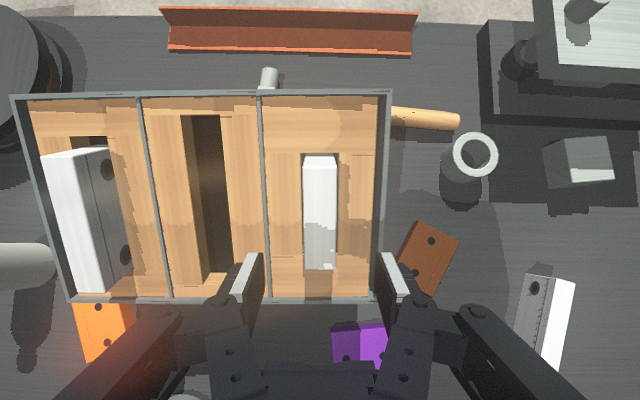

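The short jaw stands in its own compartment, with its top face at about (320,212). Next is the long jaw.

```bash
python3 -m inch '[[[-0.05,-0.9,0.1],[0,0,0]],[[-0.05,-0.9,0.1],[0,0,0]],[[-0.05,-0.9,0.1],[0,0,0]],[[-0.05,-0.9,0.1],[0,0,0]],[[-0.05,-0.9,0.1],[0,0,0]]]'|grep -E "force|tcp|time"
python3 -m inch '[[[-0.045,-0.456,-0.46],[0.008,0.07,-0.045]],[[-0.045,-0.456,-0.46],[0.008,0.07,-0.045]],[[-0.045,-0.456,-0.46],[0.008,0.07,-0.045]],[[-0.045,-0.456,-0.46],[0.008,0.07,-0.045]],[[-0.045,-0.456,-0.46],[0.008,0.07,-0.045]]]'|grep -E "force|tcp|time"
python3 -m inch '[[[0,0,0],[0,0,0]],[[0,0,0],[0,0,0]]]'|grep -E "force|tcp|time"
cat >> h.py <<'E'
def bench_(p,ang):
    x=np.array([np.cos(ang),np.sin(ang),0]);todo(p,np.c_[x,[x[1],-x[0],0],[0,0,-1]])
E
python3 - <<'E'
from h import *
s=env.get_state();im=env.grab_frame("wrist");cv2.imwrite("pics/w5.png",im[:,:,::-1])
C=cam("wrist",s);hsv=cv2.cvtColor(im,cv2.COLOR_RGB2HSV)
for th in(200,225,240):
    k=big(((hsv[...,1]<40)&(hsv[...,2]>th)).astype(np.uint8),250,60,390,400)
    P=onplane("wrist",k,np.array([0,0,60.]),np.array([0,0,1.]),C);print(k.min(0),k.max(0),cv2.minAreaRect(P[:,:2].astype(np.float32)))
bench_([515,-226.8,345],np.radians(-14.55))
E
```

```text
time: 7.88
tcp_pos: [523.9, -139.8, 437.2]
contact_force: [0.0, -0.2, -1.1]
grip_force: 0.0
time: 8.3
tcp_pos: [514.7, -228.3, 342.4]
contact_force: [0.8, -0.7, 0.4]
grip_force: 0.0
time: 8.47
tcp_pos: [515.5, -226.3, 346.2]
contact_force: [-0.3, 0.1, 0.3]
grip_force: 0.0
[307. 112.] [336. 270.] ((516.9993896484375, -227.28741455078125), (24.101232528686523, 140.91725158691406), 75.49124145507812)
[307. 113.] [336. 270.] ((516.6558227539062, -227.10459899902344), (23.72876739501953, 140.20982360839844), 75.64842987060547)
[307. 113.] [335. 269.] ((517.1474609375, -227.28408813476562), (23.594741821289062, 139.17588806152344), 75.70059967041016)
shift [-0.002 -0.003 -0.008] turn [ 0.  0. -0.]
```

View pics/w5.png

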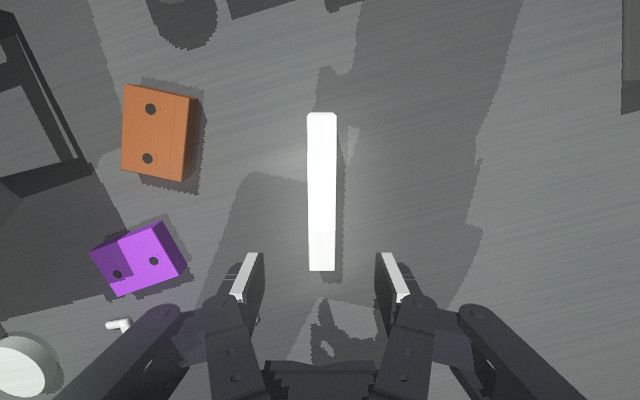

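The long jaw lies squarely between the fingers, at (307–336, 112–270), with nothing close by. I'll descend and grip it.

```bash
python3 -c "
from h import *
bench_([516.5,-227,203],np.radians(-14.45))"
```

```text
shift [ 0.005 -0.004 -0.718] turn [0. 0. 0.]
```

```bash
python3 -m inch '[[[0.005,-0.004,-0.2],[0,0,0]],[[0.005,-0.004,-0.4],[0,0,0]],[[0.005,-0.004,-0.58],[0,0,0]],[[0.005,-0.004,-0.67],[0,0,0]],[[0.005,-0.004,-0.718],[0,0,0]]]'|grep -E "force|tcp"
python3 -m inch '[[[0,0,0],[0,0,0]],[[0,0,0],[0,0,0]],[[0,0,0],[0,0,0]],[[0,0,0],[0,0,0]],[[0,0,0],[0,0,0]]]' 1|grep -E "force|tcp"
python3 -m inch '[[[0,0,0],[0,0,0]],[[0,0,0],[0,0,0]],[[0,0,0],[0,0,0]]]'|grep -E "force|tcp|width"
python3 -m inch '[[[0,0,0.1],[0,0,0]],[[0,0,0.3],[0,0,0]],[[0,0,0.6],[0,0,0]],[[0,0,0.8],[0,0,0]],[[0,0,1],[0,0,0]]]'|grep -E "force|tcp|width"
python3 -m inch '[[[0,0,0.35],[0,0,0]],[[0,0,0.35],[0,0,0]]]'|grep -E "force|tcp|width"
python3 -c "
from h import *
tote(0,0,110)"
```

```text
tcp_pos: [515.7, -226.7, 200.7]
contact_force: [-0.3, 0.1, -0.3]
grip_force: 0.0
tcp_pos: [516.7, -227.9, 204.4]
contact_force: [0.0, 0.9, 7.9]
grip_force: 60.3
tcp_pos: [516.7, -227.8, 204.4]
contact_force: [0.5, 1.8, 7.8]
width: 23.3
grip_force: 60.4
tcp_pos: [515.4, -227.3, 389.8]
contact_force: [1.0, -0.0, -6.4]
width: 23.2
grip_force: 61.0
tcp_pos: [515.5, -227.3, 462.1]
contact_force: [2.3, -0.4, -6.2]
width: 22.8
grip_force: 61.3
shift [ 0.097  1.819 -0.27 ] turn [-0.008 -0.069  0.045]
```

```bash
python3 -m inch '[[[0.05,0.9,0.1],[-0.008,-0.069,0.045]],[[0.05,0.9,0.1],[-0.008,-0.069,0.045]],[[0.05,0.9,0.1],[-0.008,-0.069,0.045]],[[0.05,0.9,0.1],[-0.008,-0.069,0.045]],[[0.05,0.9,0.1],[-0.008,-0.069,0.045]]]'|grep -E "force|tcp"
python3 -m inch '[[[0.047,0.919,0],[0,0,0]],[[0.047,0.919,0],[0,0,0]],[[0.047,0.919,0],[0,0,0]],[[0.047,0.919,0],[0,0,0]],[[0.047,0.919,0],[0,0,0]]]'|grep -E "force|tcp"
python3 -m inch '[[[0,0,-0.25],[0,0,0]],[[0,0,-0.37],[0,0,0]],[[0,0,-0.37],[0,0,0]],[[0,0,-0.37],[0,0,0]]]'|grep -E "force|tcp"
python3 - <<'E'
from h import *
tote(0,0,110)
s=env.get_state();im=env.grab_frame("wrist");cv2.imwrite("pics/w6.png",im[:,:,::-1]);np.savez("w6.npz",p=s["tcp_pos"],R=s["tool_rot"])
print((s['tcp_pos']+s['tool_rot'][:,2]*155-CEN)@toteR(YAW))
E
```

```text
tcp_pos: [524.9, -43.6, 478.4]
contact_force: [0.1, -0.1, -6.3]
grip_force: 61.9
tcp_pos: [534.4, 140.1, 477.4]
contact_force: [-0.2, 0.2, -6.4]
grip_force: 62.4
tcp_pos: [535.1, 136.1, 402.9]
contact_force: [0.5, -1.0, -5.6]
grip_force: 62.4
shift [-0.001  0.002  0.026] turn [ 0.    -0.001 -0.   ]
[ -2.991  -0.777 105.17 ]
```

View pics/w6.png

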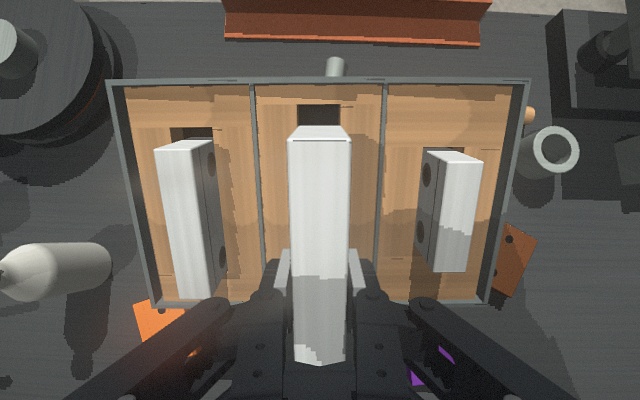

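The long jaw is held straight over the long pocket. Its top uphill edge is at row 139, from 288 to 351, and its bottom uphill edge is at row 126, from 299 to 340. The pocket's upper edge is at row 104, from 298 to 340. That was my tenth picture, so I'll check the rest by numbers.

Run:
```python
from h import *
d=np.load("w6.npz");C=cam("wrist",dict(tcp_pos=d["p"],tool_rot=d["R"]));R=toteR(YAW)
g=(d["p"]+d["R"][:,2]*155-CEN)@R
f=lambda L,off:((onplane("wrist",L,CEN+off*R[:,2],R[:,2],C)-CEN)@R)[:,:2]
print("pocket edge",f([(298,104),(340,104)],0))
print("jaw bottom up edge",f([(299,126),(340,126)],g[2]-49.4))
print("jaw top up edge",f([(288,139),(351,139)],g[2]+10.6))
for x in(-1.,0,1): tote(x,0,56)
tote(0,0,34)
```

```text
pocket edge [[ 74.547  14.638]
 [ 74.555 -14.723]]
jaw bottom up edge [[ 64.311  10.892]
 [ 64.313 -11.222]]
jaw top up edge [[ 64.98   11.316]
 [ 64.979 -11.144]]
shift [ 0.105  0.006 -0.231] turn [ 0. -0. -0.]
shift [ 0.11   0.006 -0.228] turn [ 0. -0. -0.]
shift [ 0.114  0.006 -0.226] turn [ 0. -0. -0.]
shift [ 0.156  0.008 -0.328] turn [ 0. -0. -0.]
```

```bash
python3 -m inch '[[[0.06,0.001,-0.11],[0,0,0]],[[0.116,0.003,-0.225],[0,0,0]],[[0.116,0.003,-0.225],[0,0,0]],[[0.116,0.003,-0.225],[0,0,0]]]'|grep -E "force|tcp"
python3 -m inch '[[[0,0,0],[0,0,0]],[[0,0,0],[0,0,0]]]'|grep -E "force|tcp"
python3 -c "
from h import *
s=env.get_state();print((s['tcp_pos']+s['tool_rot'][:,2]*155-CEN)@toteR(YAW));tote(1.5,-.5,34)"
```

```text
tcp_pos: [559.2, 136.4, 359.9]
contact_force: [0.1, 0.2, -5.0]
grip_force: 62.4
tcp_pos: [558.9, 136.7, 360.8]
contact_force: [0.5, 0.2, -5.8]
grip_force: 62.4
[ 1.863 -0.73  56.937]
shift [ 0.047  0.002 -0.104] turn [ 0.  0. -0.]
```

```bash
python3 -m inch '[[[0.012,0,-0.025],[0,0,0]],[[0.024,0.001,-0.05],[0,0,0]],[[0.036,0.001,-0.076],[0,0,0]],[[0.047,0.001,-0.1],[0,0,0]],[[0.047,0.001,-0.1],[0,0,0]]]'|grep -E "force|tcp"
python3 -m inch '[[[0.003,0,-0.007],[0,0,0]],[[0.006,0,-0.014],[0,0,0]],[[0.009,0,-0.02],[0,0,0]],[[0.009,0,-0.02],[0,0,0]]]'|grep -E "force|tcp"
python3 -c "
from h import *
s=env.get_state();print((s['tcp_pos']+s['tool_rot'][:,2]*155-CEN)@toteR(YAW))"
```

```text
tcp_pos: [568.2, 136.9, 337.1]
contact_force: [0.2, 0.2, -6.0]
grip_force: 62.4
tcp_pos: [569.9, 136.9, 334.3]
contact_force: [-0.1, -0.0, -6.4]
grip_force: 62.4
[ 0.156 -0.876 28.266]
```

```bash
python3 -m inch '[[[0.003,0,-0.005],[0,0,0]],[[0.003,0,-0.005],[0,0,0]]]'|grep -E "force|tcp"
python3 -m inch '[[[0.003,0,-0.005],[0,0,0]],[[0.003,0,-0.005],[0,0,0]]]'|grep -E "force|tcp"
python3 -c "
from h import *
s=env.get_state();print((s['tcp_pos']+s['tool_rot'][:,2]*155-CEN)@toteR(YAW))"
```

```text
tcp_pos: [570.5, 137.0, 333.6]
contact_force: [-1.9, 0.5, -4.5]
grip_force: 62.9
tcp_pos: [570.6, 137.0, 333.4]
contact_force: [-12.6, -1.8, 6.8]
grip_force: 64.6
[ 0.377 -0.861 27.097]
```

```bash
python3 -m inch '[[[0,0,0],[0,0,0]],[[0,0,0],[0,0,0]],[[0,0,0],[0,0,0]],[[0,0,0],[0,0,0]],[[0,0,0],[0,0,0]]]' 0.35|grep -E "force|width"
python3 -m inch '[[[-0.03,-0.001,0.065],[0,0,0]],[[-0.12,-0.003,0.25],[0,0,0]],[[-0.25,-0.007,0.55],[0,0,0]],[[-0.3,-0.009,0.65],[0,0,0]],[[-0.3,-0.009,0.65],[0,0,0]]]'|grep -E "force|tcp|time"
python3 -m inch '[[[0,0,0],[0,0,0]],[[0,0,0],[0,0,0]],[[0,0,0],[0,0,0]]]'|grep -E "force|tcp|time"
python3 - <<'E'
from h import *
s=env.get_state();im=env.grab_frame("wrist");C=cam("wrist",s);R=toteR(YAW)
cv2.imwrite("pics/w7.png",im[:,:,::-1])
hsv=cv2.cvtColor(im,cv2.COLOR_RGB2HSV);m=((hsv[...,1]<50)&(hsv[...,2]>130)).astype(np.uint8)
for n,x,y in(("short",0,-92),("long",0,0),("med",0,92)):
    u=proj("wrist",CEN+R@np.array([x,y,38.]),C)[0]; b=proj("wrist",CEN+R@np.array([[75,y+28,38.],[-80,y+28,38],[75,y-28,38],[-80,y-28,38]]).T.reshape(3,4).T@np.eye(3) if 0 else CEN+np.array([[85,y+26,30.],[-80,y+26,38],[85,y-26,30],[-80,y-26,38]])@R.T,C)
    lo=b.min(0).astype(int).clip(0);hi=b.max(0).astype(int)
    k=big(m,lo[0],lo[1],hi[0],hi[1])
    q=((onplane("wrist",k,CEN+38*R[:,2],R[:,2],C)-CEN)@R)[:,:2]
    print(n,"min",q.min(0),"max",q.max(0),cv2.minAreaRect(q.astype(np.float32)))
    # brightness profile down the top-face centreline
    c=np.array([[t,y,38.] for t in range(80,-86,-6)]);p=proj("wrist",CEN+c@R.T,C).round().astype(int)
    print([int(hsv[v,w,2]) if 0<=v<400 and 0<=w<640 else -1 for w,v in p])
E
```

```text
contact_force: [-0.1, -0.1, 0.5]
width: 55.6
grip_force: 0.0
time: 13.82
tcp_pos: [509.9, 135.3, 469.4]
contact_force: [0.0, 0.7, 0.0]
grip_force: 0.0
time: 14.07
tcp_pos: [511.3, 135.1, 461.0]
contact_force: [-0.1, 0.2, 0.7]
grip_force: 0.0
short min [ -36.739 -102.851] max [ 47.459 -68.844] ((5.96466064453125, -90.4586181640625), (87.70954895019531, 32.32539749145508), 7.365426063537598)
[144, 218, 212, 210, 210, 123, 242, 232, 232, 233, 234, 233, 233, 230, 231, 184, 183, 183, 181, 180, 159, 160, 167, 160, 156, 108, 90, 92]
long min [-71.054 -28.997] max [70.606 11.748] ((-0.33689117431640625, -6.54084587097168), (142.83680725097656, 40.23149490356445), 1.8865288496017456)
[172, 69, 255, 242, 239, 240, 238, 239, 237, 239, 238, 238, 237, 233, 236, 234, 186, 185, 185, 185, 186, 230, 223, 221, 221, 185, 87, 91]
med min [-58.591  68.382] max [ 54.604 102.193] ((-1.9843177795410156, 85.11622619628906), (113.1081314086914, 33.831241607666016), 0.1863442212343216)
[165, 213, 218, 110, 95, 245, 240, 241, 238, 236, 235, 238, 239, 238, 239, 237, 239, 238, 238, 236, 233, 232, 230, 235, 227, 148, 106, 109]
```

Numeric check of the released jaws:
- **Short:** the top's lower end is at -37 mm, so it sits about 2–3 mm up the slope from centre.
- **Long:** -71 to +71 mm, centred.
- **Medium:** -59 to +55 mm, still within its compartment.

Both moved jaws made floor contact at about the expected depth, and the arm is clear of everything.

```bash
python3 -c "
from bench import env
print(env.finish_job())"
```

```text
the job is handed in; nothing more can be done
None
```

I moved the short jaw to its own compartment, put the long jaw in the long one, left the medium jaw in place, and handed the job in at about 14 s; no verdict came back.

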